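Set a scored blank over the snapping edge

TASK

Get the blue sign blank ready for snapping: with your fingertips, slide it flat along the wooden block and out over the aluminium-trimmed edge until its white score line lies along that edge, square to within 5 mm at both ends of the line, with only the strip in front of the line hanging over. Only push it: do not lift or tip it, and do not let it fall. Leave the stamps, tape, ink and knife where they are.

Things in the scene. Friction and masses are not known exactly. Their poses are not given: they have to be found in the camera images.
- block: heavy wooden snapping block fixed to the table, 220 mm (its x) by 340 mm (its y), 50 mm high, flat top; origin at the centre of its underside; its x axis points level, away from the robot, towards its aluminium-trimmed edge. Its place and yaw (up to 0.35 rad) vary.
- block_edge (a point): the middle of the block's aluminium-trimmed far top edge, at height 50 mm; axes as the block's: x points out over the drop, square to the edge, y runs along the edge (170 mm each way)
- blank: flat rigid blue plastic blank, 90 mm (its x) by 110 mm (its y), 6 mm thick, about 65 g, lying loose on the block, no part of it past the edge at first and turned up to 0.3 rad from square; too wide for most grippers. Origin at the centre of its underside; x points towards the side that is to hang over the edge
- blank_center (a point): centre of the blank's upper face
- score_left (a point): end of the white score line at the blank's +y side, on its upper face. The line is straight, 3 mm wide, runs right across the blank parallel to its y axis, 20 mm ahead of its centre, 25 mm behind its front side and 65 mm ahead of its rear side
- score_right (a point): other end of the white score line, at the blank's -y side, on its upper face
- stamp_a: a self-inking stamp (beige base 62 x 36 mm, navy handle, 50 mm tall) standing on the wooden block beside the blank; origin at the centre of its underside; to be left alone
- tape_a: a roll of pale tape lying flat on the wooden block on the blank's other side, 52 mm across, 22 mm high; origin at the centre of its underside; to be left alone
- stamp_b: a like stamp standing on the table, right of the block; origin at the centre of its underside; to be left alone
- stamp_c: a like stamp standing on the table, left of the block; origin at the centre of its underside; to be left alone
- ink: a blue ink bottle, 40 mm across, 85 mm tall, on the table left of the block; origin at the centre of its underside; to be left alone
- cutter: a red utility knife about 160 mm long, 15 mm high, lying on the table beyond the block; origin at the centre of its underside; to be left alone
- tape_b: a roll of pale tape, 70 mm across, 24 mm high, lying on the table beyond the block; origin at the centre of its underside; to be left alone
Mind the look-alikes: they are no part of the job. There is more than one size of the blank; the job needs the smallest.

How it is judged:
By the outcome, as a careful person would: the job done as asked, in the order asked, and still so for the second after the job is handed in, with the robot touching nothing.
It also fails if it takes over 32 s, if anything falls off the work surface, if the arm or the gripper's body presses on something with over 40 N, if the wrist force passes 120 N, or if a joint passes its speed limit or range.

ROBOT

A 6-joint arm with a two-finger parallel gripper is mounted at the origin on the work surface. World frame = base frame: x ahead of the robot, y to its left, z up, the work surface at z = 0. Lengths are in mm, angles in rad, forces in N, time in s.
With the tool pointing down it reaches from about 350 to 775 mm from the base axis. Payload 7.3 kg.
Tool frame: the origin (TCP) lies midway between the tips of the shut fingers; the grasp point (between the pads) lies 19 mm behind it (bot.tcp_to_grasp is the distance from the TCP to the grasp point, in mm); z points along the fingers, y is the line along which they close (so a half turn about z gives the same grasp; the last joint's range is limited). The gripper opens to 92 mm and grips with 3 to 60 N. Pads are 19 mm wide; open, the fingers measure 130 mm over their backs; the gripper's body (75 mm by 190 mm) begins 47 mm behind the grasp point.
Start: joints at [-1.268, 0.342, 1.524, -0, 1.275, -0.146], TCP at [227.813, -473.018, 226.741] pointing down, gripper open.
Joint ranges: [-2.53, 2.53], [-0.77, 2.02], [0.04, 2.7], [-1, 4.14], [0.28, 2.66], [-3.11, 3.11]. Speed limits (rad/s): [2.57, 2.57, 3.14, 3.14, 3.14, 3.14].

INTERFACE

Orientations are given as [roll, pitch, yaw] about the fixed x, y, z axes, in that order (R = Rz(yaw) Ry(pitch) Rx(roll)).
In Python, from plant import bot, viewer gives the robot as it stands. The module is installed in compiled form; this text tells all that it offers.
- The arm moves only by the shell command python3 -m handwheel 'ROWS'. ROWS is text: rows parted by semicolons, each of 7 numbers parted by spaces: the shift along the tool's x, y, z scaled (see below), then the turn, a rotation vector about the tool's x, y, z scaled (see below), then the opening, from -1 (shut) to 1 (fully open), so that 0 is half open. In form: tx ty tz rx ry rz gripper; .... A call has 1 to 8 rows; each row is the pose to reach, as a shift and turn from the pose commanded when the call began, along the tool's axes at that moment, turning the shorter way round; what a row does not reach only later rows make up. The controller multiplies each number of a shift by 10 cm and each number of a turn by pi rad. A row lasts 1/12 s, in which the tool goes at most 41.7 mm and 7.16 degrees, less where a joint would pass 70% of its speed; a pose out of reach is approached as far as the arm can. A call with a number of a shift or a turn outside -1 to 1 is refused whole. A call with a gripper value outside its range is refused whole. The fingers move at their own pace and stop on an object; the grip force is fixed at half the most. Time passes only in rows, so rows that repeat a pose let the fingers close. It gives the time, the measured TCP pose, the force, the opening and the grip force at its end, in the units of the state.
- bot.get_obs(): the state, without advancing time (a new reading comes with each control period).
- viewer.capture(name): name is "scene" or "top"; returns a dict with "frame" (480x640x3 uint8, red, green, blue), "fov_y" (degrees; the focal length in pixels is half the picture's height over the tangent of half this angle, whatever the lens; pixels are square), "cx", "cy" (the principal point, pixels), "dist_coeffs" ([k1, k2, p1, p2, k3] as OpenCV has them; the pictures are not rectified), "T" (4x4, takes a point from camera to world coordinates). Camera axes: x right, y down, z forward; pixel columns grow to the right and rows downward; lengths in mm; the calibration is good to about 2 mm. A picture is of the moment at which its call begins. There is no depth.
- bot.close_job(): hands the job in; it is judged then, once.
Trained networks look in a picture, given as the dict that the camera call returned (one of the last four; its "shot" number tells which), for a name from the list of things; names that differ only in an ending like _2 or _b are one class to them, and where a whole thing is asked for, a point or a joint stands for the part that bears it (a point fixed in the world has none). Each returns a list of dicts, best first, with "score" (0 to 1); they miss things now and then, are a little off and sometimes report something else, mostly with a low value. They report only what shows in the picture. A call takes as long as a camera call. They do not tell look-alikes from the thing itself.
- viewer.recognise(target, picture): "centre" ([column, row] in pixels, amid what is visible of it).
- viewer.cut_out(target, picture): "pixels" (480x640 bool, what is visible of it) and "centre" ([column, row] in pixels, amid what is visible of it).
The state is a dict: "time": time; "joint_positions": joint angles; "dq": joint speeds; "tau": joint torques, N m; "tool_pos": TCP position; "tcp_rot": TCP orientation; "contact_force": force on the tool from outside, world axes, zero at the start; "moment": the same for the moment, N m; "grip_width": finger opening in mm; "finger_force": force on a finger pad.
Only numpy, scipy, OpenCV 4.12 (cv2) and the standard library are available. Lean on these libraries where they do the work, as an engineer would, in place of code of your own. Each camera call takes 0.05 s, during which the arm holds its last target. There are 200 camera calls.

## Working session

There is one attempt and no reset: what is moved stays moved. The work goes in short steps, Python scripts to look and compute and a shell command to move; the robot and the scene stay as the last step left them, time stands still between calls to the robot, and variables do not carry over. Pictures are saved under pics/ and viewed, at most 10 in all, crops included, and the job is handed in when it is done.

```bash
mkdir -p pics; python3 - <<'E'
from plant import bot, viewer
import cv2, numpy as np
for n in ("scene","top"):
    p=viewer.capture(n); cv2.imwrite(f"pics/{n}0.png",p["frame"][:,:,::-1])
    print(n,p["fov_y"],p["cx"],p["cy"],p["dist_coeffs"],np.round(p["T"],3).tolist())
    for t in ("blank","block","stamp_a","tape_a"):
        print(t,[(np.round(d["centre"]).tolist(),round(d["score"],2)) for d in viewer.recognise(t,p)])
print(bot.get_obs())
E
```

```text
scene 50.39279473569398 316.55602635895804 237.53522213436588 [0.01302659 0.         0.         0.         0.        ] [[0.187, 0.732, -0.655, 1247.008], [0.982, -0.129, 0.137, -127.664], [0.016, -0.668, -0.744, 875.241], [0.0, 0.0, 0.0, 1.0]]
blank [([167.0, 185.0], 0.91), ([298.0, 243.0], 0.76), ([123.0, 255.0], 0.75), ([136.0, 326.0], 0.72)]
block [([321.0, 257.0], 0.6)]
stamp_a [([462.0, 210.0], 0.98), ([123.0, 257.0], 0.67), ([375.0, 218.0], 0.58), ([318.0, 256.0], 0.17)]
tape_a [([243.0, 352.0], 0.94), ([252.0, 219.0], 0.55)]
top 42.198453704688546 309.92112264538395 240.1151316000684 [-0.19751471  0.          0.          0.          0.        ] [[0.006, -0.99, 0.14, 349.815], [-1.0, -0.005, 0.009, 25.546], [-0.008, -0.14, -0.99, 1302.146], [0.0, 0.0, 0.0, 1.0]]
blank [([332.0, 238.0], 0.86), ([476.0, 369.0], 0.86), ([494.0, 192.0], 0.55)]
block [([307.0, 244.0], 0.67)]
stamp_a [([249.0, 254.0], 0.92), ([142.0, 276.0], 0.76), ([145.0, 190.0], 0.75), ([512.0, 267.0], 0.68)]
tape_a [([389.0, 270.0], 0.66), ([287.0, 116.0], 0.35)]
{'time': 0.5, 'joint_positions': array([-1.26801674e+00,  3.42017200e-01,  1.52415489e+00,  2.74224843e-05,
        1.27540430e+00, -1.46013771e-01]), 'dq': array([-0.00138891, -0.00237024, -0.00043685, -0.00090985, -0.00048127,
       -0.00167349]), 'tau': array([-6.75106585e-04, -4.30812514e+01, -2.44313478e+01,  7.17521436e-02,
        4.89408534e-02, -8.01516762e-06]), 'tool_pos': array([ 227.80540416, -472.99316779,  226.71238047]), 'tcp_rot': array([ 3.14157275e+00, -2.35900023e-05,  4.48785380e-01]), 'contact_force': array([ 0.25584307, -0.21236671, -0.22373157]), 'moment': array([ 0.00103303, -0.04365688,  0.00897275]), 'finger_force': 0.0, 'grip_width': 91.84863363318873}
```

View pics/top0.png

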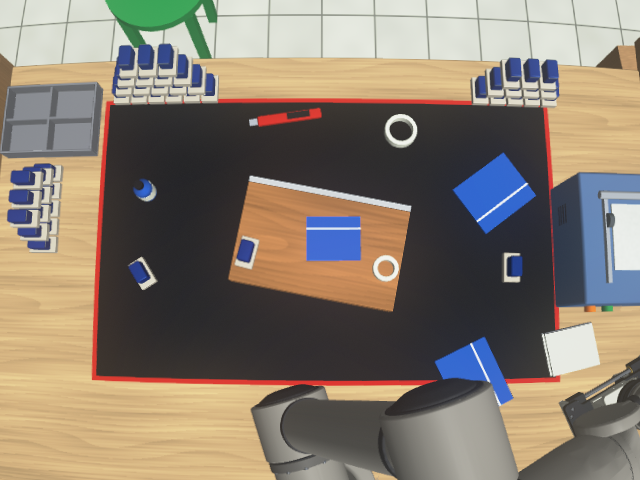

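View pics/scene0.png

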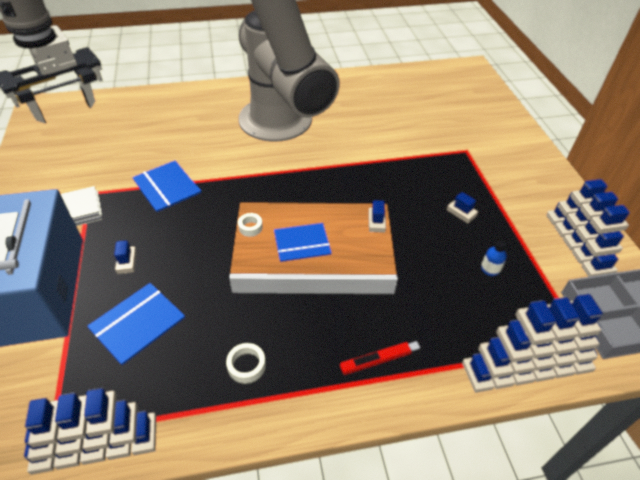

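The blue pieces in the top picture are at (333,238), on the block; (494,192), on the table; and (476,369), on the table and partly hidden. The one on the block at (333,238) fits: it is the smallest, lies on the block, and sits between stamp_a (247,252) and tape_a (386,268). I'll confirm it in a rectified crop and measure it there.

```bash
cat > h.py <<'E'
import numpy as np, cv2
from plant import bot, viewer
def cam(p):
    f=240/np.tan(np.radians(p["fov_y"])/2)
    K=np.array([[f,0,p["cx"]],[0,f,p["cy"]],[0,0,1.]]); return K,np.array(p["dist_coeffs"],float),np.array(p["T"])
def proj(p,X):
    K,d,T=cam(p); R=T[:3,:3].T
    return cv2.projectPoints(np.asarray(X,float).reshape(-1,3),cv2.Rodrigues(R)[0],-R@T[:3,3],K,d)[0].reshape(-1,2)
def back(p,uv,z):
    K,d,T=cam(p); n=cv2.undistortPoints(np.asarray(uv,float).reshape(-1,1,2),K,d).reshape(-1,2)
    r=np.c_[n,np.ones(len(n))]@T[:3,:3].T; o=T[:3,3]
    return (o+r*((z-o[2])/r[:,2])[:,None])[:,:2]
X0,Y0,S=360,-220,2   # ortho: col=(Y1-y)*S, row=(X1-x)*S
X1,Y1=X0+340,Y0+420
def ortho(p,z):
    c,r=np.meshgrid(np.arange(420*S),np.arange(340*S)); 
    W=np.stack([X1-r/S,Y1-c/S,np.full(c.shape,z)],-1)
    m=proj(p,W).astype(np.float32).reshape(c.shape+(2,))
    return cv2.remap(p["frame"],m[...,0],m[...,1],cv2.INTER_CUBIC)
def w(rc): rc=np.asarray(rc,float); return np.c_[X1-rc[:,1]/S,Y1-rc[:,0]/S]  # (col,row)->xy
def blank(p):
    "rect of the blank (world xy, z=56) and score-line fit"
    im=ortho(p,56); hsv=cv2.cvtColor(im,cv2.COLOR_RGB2HSV)
    m=cv2.inRange(hsv,(108,150,90),(125,255,255))
    m=cv2.morphologyEx(m,cv2.MORPH_CLOSE,np.ones((15,15),np.uint8))
    cs=sorted(cv2.findContours(m,cv2.RETR_EXTERNAL,cv2.CHAIN_APPROX_NONE)[0],key=cv2.contourArea)
    c=cs[-1]; box=w(cv2.boxPoints(cv2.minAreaRect(c)))
    ins=np.zeros_like(m); cv2.drawContours(ins,[c],-1,255,-1); ins=cv2.erode(ins,np.ones((9,9),np.uint8))
    rr,cc=np.nonzero(ins); wt=im[rr,cc,0].astype(float); wt=np.clip(wt-90,0,None)
    k=wt>0; q=w(np.c_[cc[k],rr[k]]); wt=wt[k]; mu=np.average(q,0,wt)
    v=np.linalg.eigh(((q-mu)*wt[:,None]).T@(q-mu))[1][:,1]; v*=np.sign(v[1])
    ctr=box.mean(0); mu=mu+v*((ctr-mu)@v)
    return dict(box=box,ctr=ctr,mid=mu,yaw=np.arctan2(-v[0],v[1]),n=k.sum())
E
python3 - <<'E'
from h import *
np.set_printoptions(precision=1,suppress=True)
for n in ("top","scene"):
    p=viewer.capture(n); b=blank(p); print(n,b["box"].tolist(),b["ctr"],b["mid"],b["yaw"],b["n"])
    im=ortho(p,50); cv2.imwrite(f"pics/{n}_o50.png",cv2.resize(im,None,fx=.9,fy=.86)[:,:,::-1])
    h=cv2.cvtColor(im,cv2.COLOR_RGB2HSV)
    # edge profile: bright low-sat trim, per column
    pts=[]
    for c in range(150,660,30):
        s=im[:,c].astype(int); t=np.nonzero((s.min(1)>120))[0]
        t=t[t<330]
        if len(t): pts.append((c,t.min(),t.max()))
    print(pts)
E
```

```text
top [[573.9947662353516, 44.01512145996094], [575.0811004638672, -62.98907470703125], [487.5012969970703, -63.87823486328125], [486.4149627685547, 43.1259765625]] [530.7  -9.9] [551.1  -9.8] 0.006415596913602365 2865
[(150, np.int64(89), np.int64(115)), (180, np.int64(95), np.int64(119)), (210, np.int64(100), np.int64(126)), (240, np.int64(105), np.int64(132)), (270, np.int64(112), np.int64(137)), (300, np.int64(116), np.int64(143)), (330, np.int64(122), np.int64(302)), (360, np.int64(128), np.int64(302)), (390, np.int64(133), np.int64(301)), (420, np.int64(140), np.int64(301)), (450, np.int64(145), np.int64(301)), (480, np.int64(150), np.int64(301)), (510, np.int64(157), np.int64(300)), (540, np.int64(161), np.int64(189)), (570, np.int64(168), np.int64(193)), (600, np.int64(173), np.int64(199)), (630, np.int64(179), np.int64(205))]Traceback (most recent call last):
  File "<stdin>", line 4, in <module>
  File "h.py", line 30, in blank
    k=wt>0; q=w(np.c_[cc[k],rr[k]]); wt=wt[k]; mu=np.average(q,0,wt)
                                                  ~~~~~~~~~~^^^^^^^^
    raise ZeroDivisionError(
        "Weights sum to zero, can't be normalized")
ZeroDivisionError: Weights sum to zero, can't be normalized
```

View pics/top_o50.png

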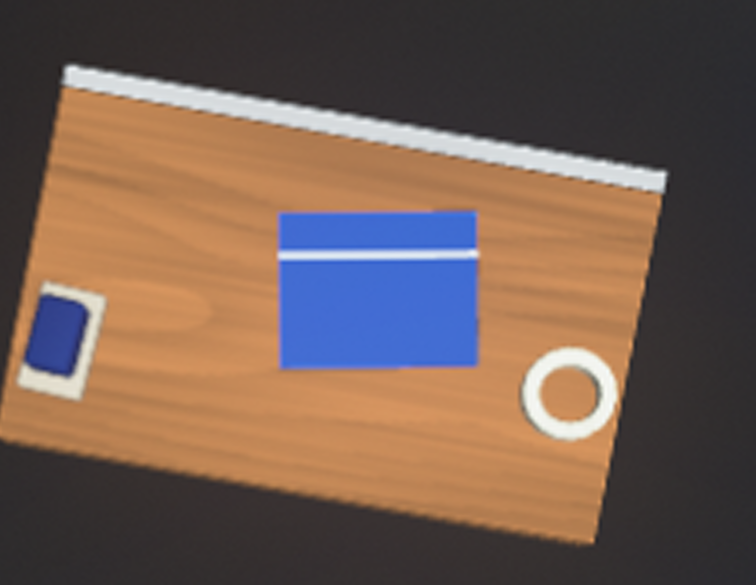

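The crop confirms the piece on the block: it measures about 107 x 88 mm, and the score line is 20.4 mm ahead of its centre. Its centre is (531,-10) with yaw 0.006. The block edge has yaw -0.185, and the line is about 78 mm behind it. I plan to push the rear side with two spread fingertips, tool yaw -0.185, which should square the blank as it moves. First I'll move the arm to a point behind it.

```bash
python3 -m handwheel '1 -0.81 0 0 0 0 0.3;1 -0.81 0 0 0 0 0.3;1 -0.81 0 0 0 0 0.3;1 -0.81 0 0 0 0 0.3'
python3 -m handwheel '1 -0.81 0 0 0 0 0.3;1 -0.81 0 0 0 0 0.3;1 -0.81 0 0 0 0 0.3;1 -0.81 0 0 0 0 0.3'
python3 -m handwheel '1 -0.81 0 0 0 0 0.3;1 -0.81 0 0 0 0 0.3;1 -0.81 0 0 0 0 0.3;1 -0.81 0 0 0 0 0.3'
python3 -m handwheel '1 -0.81 0.8 0 0 0.202 0.3;1 -0.81 0.8 0 0 0.202 0.3;1 -0.81 0.8 0 0 0.202 0.3;1 -0.81 0.8 0 0 0.202 0.3;1 -0.81 0.8 0 0 0.202 0.3;1 -0.81 0.8 0 0 0.202 0.3;1 -0.81 0.8 0 0 0.202 0.3'
```

```text
time: 0.93
tool_pos: [284.3, -351.2, 226.7]
tcp_rot: [-3.139, -0.002, 0.452]
contact_force: [0.9, -0.9, 0.2]
grip_width: 69.2
finger_force: 0.0
time: 1.27
tool_pos: [339.2, -235.1, 226.9]
tcp_rot: [-3.14, -0.002, 0.453]
contact_force: [-0.2, 0.1, 0.8]
grip_width: 60.0
finger_force: 0.0
time: 1.6
tool_pos: [394.4, -119.0, 227.0]
tcp_rot: [-3.141, -0.002, 0.454]
contact_force: [-1.4, -0.6, 0.6]
grip_width: 59.6
finger_force: 0.0
time: 2.18
tool_pos: [447.7, -7.3, 146.2]
tcp_rot: [3.141, 0.001, -0.187]
contact_force: [-0.1, -0.5, -0.4]
grip_width: 59.5
finger_force: 0.0
```

```bash
python3 -m handwheel '0 -0.127 0.3 0 0 0 0.3;0 -0.127 0.6 0 0 0 0.3;0 -0.127 0.84 0 0 0 0.3;0 -0.127 0.84 0 0 0 0.3;0 -0.127 0.84 0 0 0 0.3'
python3 - <<'E'
from h import *
p=viewer.capture("scene"); o=bot.get_obs(); print(o["tool_pos"],o["tcp_rot"],o["contact_force"],o["time"])
im=p["frame"][130:310,200:420]; cv2.imwrite("pics/s1.png",cv2.resize(im,None,fx=3.3,fy=3.3,interpolation=2)[:,:,::-1])
E
```

```text
time: 2.6
tool_pos: [449.7, 4.4, 62.6]
tcp_rot: [3.141, 0.002, -0.185]
contact_force: [-0.3, -0.3, 1.2]
grip_width: 59.8
finger_force: 0.0
[450.6137664    4.30150727  63.55294606] [ 3.14146231e+00 -8.17209100e-04 -1.85228760e-01] [ 0.35339103 -0.40041728 -0.4028233 ] 2.65
```

View pics/s1.png

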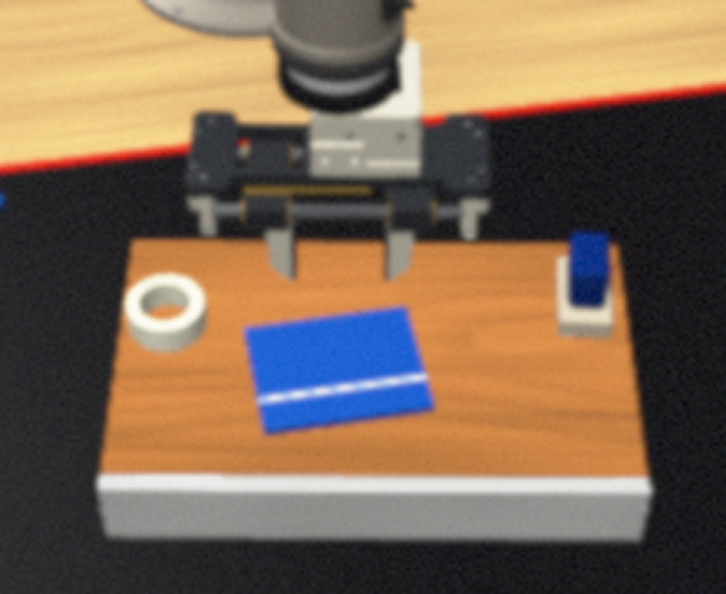

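Both fingertips, at crop (285,270) and (400,270), are over the block behind the blank's rear side, with the tape and stamp well clear. I'll lower to about 2.5 mm above the block, shift 5 mm right and push.

```bash
python3 -m handwheel '0 0.05 0.06 0 0 0 0.3;0 0.05 0.11 0 0 0 0.3;0 0.05 0.11 0 0 0 0.3;0 0.05 0.11 0 0 0 0.3'
python3 -m handwheel '0.08 0 0 0 0 0 0.3;0.14 0 0 0 0 0 0.3;0.20 0 0 0 0 0 0.3;0.26 0 0 0 0 0 0.3;0.32 0 0 0 0 0 0.3;0.38 0 0 0 0 0 0.3;0.42 0 0 0 0 0 0.3;0.42 0 0 0 0 0 0.3'
python3 -m handwheel '0.05 0 0 0 0 0 0.3;0.1 0 0 0 0 0 0.3;0.15 0 0 0 0 0 0.3;0.20 0 0 0 0 0 0.3;0.25 0 0 0 0 0 0.3;0.3 0 0 0 0 0 0.3;0.34 0 0 0 0 0 0.3;0.34 0 0 0 0 0 0.3'
cat > m.py <<'E'
from h import *; import sys
np.set_printoptions(precision=3,suppress=True)
p=viewer.capture("top"); o=bot.get_obs(); print(o["tool_pos"],o["tcp_rot"],o["contact_force"],o["time"])
im=ortho(p,50); s=im.astype(int).min(2); pts=[]
for c in [*range(140,660,6)]:
    col=s[40:,c]; k=np.nonzero((col[1:]>127)&(col[:-1]<=127))[0]
    if len(k): r=k[0]+(127-col[k[0]])/(col[k[0]+1]-col[k[0]]); pts.append((c,40+r))
P=w(pts); A=(P[:,1]<200)
for _ in range(6):
    a=np.polyfit(P[A,1],P[A,0],1); A=abs(P[:,0]-np.polyval(a,P[:,1]))<1.5
b=blank(p); yaw=-np.arctan(a[0]); n=np.array([np.cos(yaw),np.sin(yaw)])
print("edge yaw",yaw,A.sum(),"blank",b["ctr"],"mid",b["mid"],"yaw",b["yaw"],"n",b["n"])
d0=(b["mid"][0]-np.polyval(a,b["mid"][1]))*np.cos(yaw); print("line past edge mid/left/right",d0,d0-55*np.sin(b["yaw"]-yaw),d0+55*np.sin(b["yaw"]-yaw))
bx=b["box"]; print("box past edge",(bx[:,0]-np.polyval(a,bx[:,1]))*np.cos(yaw))
if len(sys.argv)>1: cv2.imwrite(sys.argv[1],cv2.resize(im[0:500,80:760],None,fx=1.15,fy=1.15)[:,:,::-1])
E
python3 m.py pics/m1.png
```

```text
time: 2.98
tool_pos: [449.2, -0.2, 52.0]
tcp_rot: [3.142, -0.001, -0.186]
contact_force: [0.4, 0.1, -0.6]
grip_width: 59.6
finger_force: 0.0
time: 3.65
tool_pos: [491.4, -8.0, 51.7]
tcp_rot: [3.141, -0.001, -0.186]
contact_force: [0.9, -0.7, -0.1]
grip_width: 59.5
finger_force: 0.0
time: 4.32
tool_pos: [524.8, -14.3, 51.8]
tcp_rot: [3.142, -0.001, -0.186]
contact_force: [0.8, -0.2, 1.1]
grip_width: 59.2
finger_force: 0.0
[524.192 -14.18   51.662] [ 3.142 -0.    -0.186] [ 0.772  0.141 -0.253] 4.3667Traceback (most recent call last):
  File "m.py", line 11, in <module>
    b=blank(p); yaw=-np.arctan(a[0]); n=np.array([np.cos(yaw),np.sin(yaw)])
  File "h.py", line 30, in blank
    k=wt>0; q=w(np.c_[cc[k],rr[k]]); wt=wt[k]; mu=np.average(q,0,wt)
                                                  ~~~~~~~~~~^^^^^^^^
    raise ZeroDivisionError(
        "Weights sum to zero, can't be normalized")
ZeroDivisionError: Weights sum to zero, can't be normalized
```

The arm probably hides the blank from the top camera, so I'll measure with the scene camera instead.

```bash
python3 - <<'E'
from h import *
p=viewer.capture("scene")
im=ortho(p,56); cv2.imwrite("pics/s2.png",cv2.resize(im[0:500,80:760],None,fx=1.15,fy=1.15)[:,:,::-1])
np.save("s2.npy",im)
for c in (300,380,460): print(im[60:300:4,c].tolist())
E
```

```text
[[143, 144, 141], [146, 147, 143], [143, 145, 143], [143, 144, 142], [145, 145, 141], [143, 145, 140], [142, 143, 140], [142, 143, 140], [143, 145, 142], [143, 145, 142], [144, 144, 142], [145, 145, 143], [162, 163, 160], [194, 195, 192], [221, 223, 219], [229, 230, 227], [230, 231, 229], [226, 225, 221], [216, 208, 199], [203, 178, 162], [194, 146, 112], [190, 126, 77], [191, 122, 64], [192, 124, 64], [190, 120, 63], [191, 121, 62], [193, 124, 63], [195, 125, 64], [195, 126, 67], [196, 126, 66], [198, 126, 66], [199, 128, 69], [199, 129, 67], [200, 128, 67], [204, 130, 69], [205, 131, 64], [211, 134, 70], [214, 137, 73], [213, 139, 74], [213, 138, 73], [209, 135, 70], [204, 130, 65], [198, 126, 63], [197, 126, 65], [197, 128, 66], [199, 128, 64], [203, 130, 67], [207, 133, 71], [208, 134, 72], [207, 133, 69], [204, 130, 65], [202, 131, 67], [202, 131, 70], [204, 130, 69], [206, 131, 68], [208, 132, 68], [213, 136, 71], [218, 140, 73], [219, 141, 72], [218, 139, 70]]
[[124, 124, 124], [138, 138, 135], [143, 142, 141], [144, 145, 143], [144, 145, 142], [145, 143, 141], [145, 144, 142]
[... 1110 characters left out ...]
144, 144, 142], [140, 140, 138], [139, 139, 136], [137, 138, 138], [127, 133, 141], [115, 126, 151], [87, 108, 161], [52, 94, 180], [31, 94, 200], [32, 99, 211], [34, 102, 216], [34, 101, 216], [33, 101, 216], [32, 102, 216], [32, 98, 213], [29, 98, 213], [40, 102, 215], [73, 116, 219], [118, 148, 221], [171, 190, 230], [203, 218, 238], [191, 208, 237], [146, 169, 229], [85, 126, 219], [44, 101, 215], [36, 100, 216], [33, 98, 214], [30, 98, 214], [31, 100, 214], [37, 101, 214], [34, 102, 215], [31, 100, 213], [28, 98, 211], [26, 101, 214], [29, 100, 214], [30, 99, 212], [30, 98, 212], [28, 97, 211], [32, 100, 214], [33, 100, 215], [31, 98, 211], [32, 98, 213], [32, 100, 214], [32, 100, 213]]
```

View pics/s2.png

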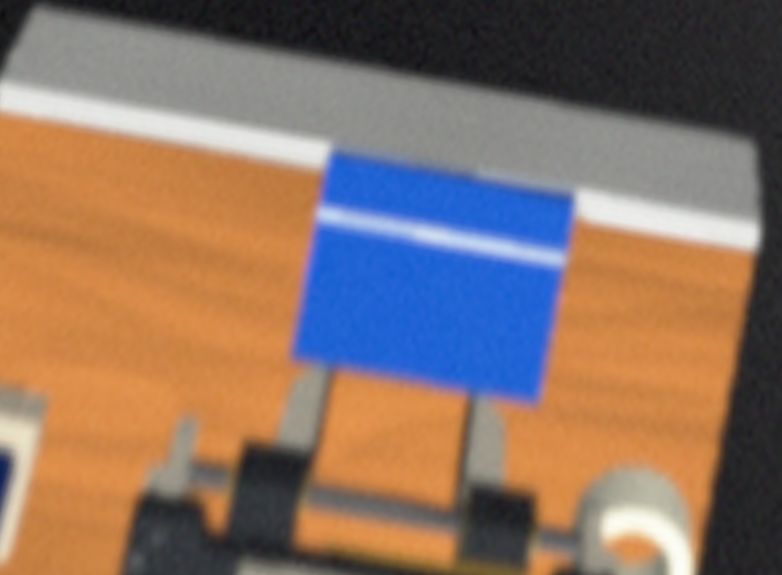

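The blank is now squared, with the line parallel to the edge. Next I'll measure the line-to-edge distance in this view.

```bash
cat > m.py <<'E'
from h import *; import sys
np.set_printoptions(precision=3,suppress=True)
def cross(pr,th):  # first upward crossing, subpixel
    k=np.nonzero((pr[1:]>th)&(pr[:-1]<=th))[0]
    return k[0]+(th-pr[k[0]])/(pr[k[0]+1]-pr[k[0]]) if len(k) else None
def rfit(P):
    A=np.ones(len(P),bool)
    for t in (6,3,2,1.5,1.5): a=np.polyfit(P[A,1],P[A,0],1); A=abs(P[:,0]-np.polyval(a,P[:,1]))<t
    return a,A.sum()
p=viewer.capture("scene"); o=bot.get_obs(); print(o["tool_pos"],o["tcp_rot"],o["contact_force"],o["time"])
i50=ortho(p,50); i56=ortho(p,56)
red=i50[...,0].astype(float); b56=i56.astype(float)
E=[]; L=[]
for c in range(90,730,5):
    sat=i50[60:300,c].max(1).astype(int)-i50[60:300,c].min(1)
    r=cross(red[60:300,c],186)
    if r is not None and sat[int(r)]<25: E.append((c,60+r))
    bl=(b56[:,c,2]>b56[:,c,0]+50)&(b56[:,c,2]>185); rr=np.nonzero(bl[:520])[0]
    rr=rr[rr>40]
    if len(rr)>120:
        seg=np.arange(rr.min()+6,rr.max()-20); v=np.clip(b56[seg,c,0]-60,0,None); 
        pk=seg[v.argmax()]; k=abs(seg-pk)<14
        if v.max()>60: L.append((c,np.average(seg[k],weights=v[k])))
a,na=rfit(w(E)); l,nl=rfit(w(L)); W=w(L)
yaw=-np.arctan(a[0]); ym=np.array([W[:,1].max(),W[:,1].mean(),W[:,1].min()])
print("edge",a,na,"line",l,nl,"yaw",yaw,-np.arctan(l[0]))
print("y ends",ym,"line past edge L/M/R",(np.polyval(l,ym)-np.polyval(a,ym))*np.cos(yaw))
if len(sys.argv)>1: cv2.imwrite(sys.argv[1],cv2.resize(i56[0:500,80:760],None,fx=1.15,fy=1.15)[:,:,::-1])
E
python3 m.py
```

```text
[523.589 -14.012  51.63 ] [ 3.142  0.    -0.186] [-0.6   -0.355 -0.148] 4.4667
edge [  0.186 630.448] 84 line [  0.192 603.435] 40 yaw -0.18352918558453837 -0.19003545211913572
y ends [ 20.   -28.75 -77.5 ] line past edge L/M/R [-26.427 -26.75  -27.073]
```

```bash
python3 -m handwheel '0.04 0 0 0 0 0 0.3;0.08 0 0 0 0 0 0.3;0.12 0 0 0 0 0 0.3;0.15 0 0 0 0 0 0.3;0.18 0 0 0 0 0 0.3;0.20 0 0 0 0 0 0.3;0.21 0 0 0 0 0 0.3;0.21 0 0 0 0 0 0.3'; python3 m.py
```

```text
time: 5.13
tool_pos: [544.6, -18.0, 51.7]
tcp_rot: [3.142, -0.0, -0.186]
contact_force: [-0.1, -0.4, -0.0]
grip_width: 59.4
finger_force: 0.0
[544.47  -17.914  51.653] [ 3.142 -0.    -0.186] [-0.851  0.001 -0.354] 5.1833
edge [  0.186 630.432] 83 line [  0.184 623.436] 40 yaw -0.18371310820303996 -0.1820545533642144
y ends [ 17.5  -31.25 -80.  ] line past edge L/M/R [-6.907 -6.825 -6.743]
```

```bash
python3 -m handwheel '0.02 0 0 0 0 0 0.3;0.04 0 0 0 0 0 0.3;0.055 0 0 0 0 0 0.3;0.06 0 0 0 0 0 0.3;0.06 0 0 0 0 0 0.3'; python3 m.py
python3 -m handwheel '-0.1 0 0 0 0 0 0.3;-0.25 0 0 0 0 0 0.3;-0.4 0 0 0 0 0 0.3;-0.4 0 -0.3 0 0 0 0.3;-0.4 0 -0.6 0 0 0 0.3;-0.4 0 -0.9 0 0 0 0.3'
python3 -m handwheel '-0.4 0.4 -0.6 0 0 0 0.3;-0.5 1 -0.6 0 0 0 0.3;-0.5 1 -0.6 0 0 0 0.3;-0.5 1 -0.6 0 0 0 0.3'
python3 -m handwheel '0 1 0 0 0 0 0.3;0 1 0 0 0 0 0.3;0 1 0 0 0 0 0.3'
python3 m.py
python3 - <<'E'
from h import *
p=viewer.capture("top"); cv2.imwrite("pics/t3.png",cv2.resize(ortho(p,50)[0:500,80:760],None,fx=1.15,fy=1.15)[:,:,::-1])
E
```

```text
time: 5.6
tool_pos: [550.5, -19.1, 51.7]
tcp_rot: [3.142, -0.0, -0.186]
contact_force: [-0.4, -0.6, 0.2]
grip_width: 59.7
finger_force: 0.0
[550.39  -19.049  51.714] [ 3.142 -0.    -0.186] [ 0.103  0.356 -0.345] 5.65
edge [  0.186 630.436] 83 line [  0.192 629.869] 40 yaw -0.18370152632039916 -0.1896049795183681
y ends [ 17.5 -32.5 -82.5] line past edge L/M/R [-0.452 -0.753 -1.053]
time: 6.15
tool_pos: [510.3, -11.5, 142.6]
tcp_rot: [3.142, 0.001, -0.186]
contact_force: [1.0, -0.1, -0.4]
grip_width: 59.9
finger_force: 0.0
time: 6.48
tool_pos: [442.0, -104.3, 204.3]
tcp_rot: [3.139, -0.004, -0.188]
contact_force: [-0.0, -0.1, -0.2]
grip_width: 59.4
finger_force: 0.0
time: 6.73
tool_pos: [424.3, -202.5, 202.0]
tcp_rot: [3.14, -0.001, -0.188]
contact_force: [1.2, 0.5, 0.7]
grip_width: 59.7
finger_force: 0.0
[ 424.21  -203.685  201.797] [ 3.139 -0.001 -0.189] [-0.144 -2.642 -0.079] 6.7833
edge [  0.186 630.437] 83 line [  0.192 629.864] 40 yaw -0.1836299407357417 -0.18928665680919146
y ends [ 17.5 -32.5 -82.5] line past edge L/M/R [-0.462 -0.75  -1.038]
```

View pics/t3.png

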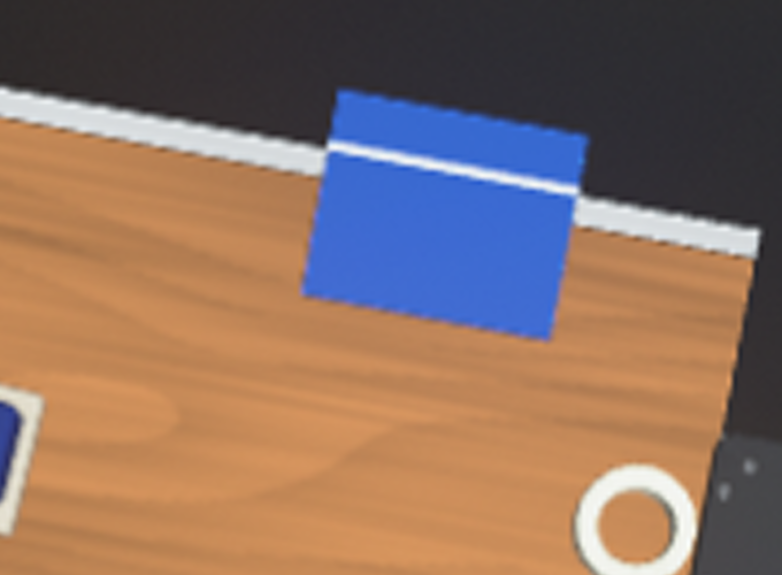

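The scene camera puts the line 0.5 to 1.0 mm behind the edge. The top view agrees: the line at crop (328,147)–(577,190) runs along the trim's outer edge. The arm is clear, the stamp and tape are untouched, and both ends are well inside 5 mm.

```bash
python3 -c "
from plant import bot; print(bot.close_job())"
```

```text
the job is handed in; nothing more can be done
None
```

The blank is pushed square onto the trimmed edge, with its score line about 1 mm behind the edge at both ends and only the front strip hanging over; the job was handed in at about 7 s.

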